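# Card drive from the chute's recess to the free catch cup

### The job

The navy card-shaped drive has been left in the pressed recess at the head of the tin chute, under the file rail. See which of the two catch cups at the foot of the chute is free, lift the drive out of the recess and, without dropping it, lay it in the middle of the free cup: flat on the slope, lengthways up and down it, its lower short edge pushed home against the front lip with a firm but gentle push of about 10 N, held for a moment. Leave the brass drive in the other cup, and the stick and the hub on the oak, where they are.

Things in the scene. Friction and masses are not known exactly. Their poses are not given: they have to be found in the camera images.
- chute: Tin chute at the back of the drawer, fixed, 320 mm wide, sliding surface one plane rising away from the robot at 30 degrees (x = -6 to 210 mm). x runs up the slope, y left across it, z is its normal. Origin: on the surface, mid-width, at the upper faces of the cups' front lips. Flanges 12 mm high at y = +-158 mm. Of two like cups at its foot one holds the brass drive, one is free.
- cup_left (a point): On the slope surface (its floor), middle of the left (chute y = +75 mm) shallow aluminium catch cup, 42 mm up the slope from its front lip's upper face; axes as the chute. Cup inside: 106 mm wide, 85 mm long, open up the slope; front lip 12 mm high and 6 mm thick, side lips 12 mm high and 3 mm thick.
- cup_right (a point): The same point of the right catch cup (chute y = -75 mm), which is like the left one.
- front_lip: The aluminium front lip of both cups, one fixed straight bar 262 mm long across the foot of the chute, 6 mm thick, 12 mm high above the slope. Origin: on the slope surface at the middle of its upper face (the one the drives come to rest against), same place and axes as the chute's.
- recess (a point): Middle of the floor (on the slope surface, chute x = 150, y = 0) of the pressed recess at the head of the chute that holds the card drive; axes as the chute. Ribs 8 mm high, 3 mm thick, 73 mm (up the slope) by 43 mm inside; the ribs of its two long sides are broken for the fingers over the middle 42 mm.
- rail_mid (a point): Middle of the axis of the steel hanging-file rail, 12 mm thick, level, along y across the whole chute (chute x = 194, z = 125 mm), on flat brackets at y = +-162 mm. It passes right above the recess: a vertical gripper cannot get in, one square to the slope can.
- card_drive: Navy anodised card-shaped drive, 70 x 40 x 10 mm, about 70 g. Origin: centre of its underside; x along the 70 mm, y along the 40 mm, z out of its upper face. It starts lying in the recess, x up the slope.
- brass_drive: Brass bottle-opener drive with a loop at one end and a steel plug at the other, 74 mm long, 30 mm wide, 8 mm thick, lying in one of the two catch cups. Origin: on its underside near the middle; x towards the loop. To be left alone.
- stick_drive: Stick drive with a teal silicone cap, 60 x 20 x 11 mm, lying on the drawer's floor in front of the chute. Origin: centre of its underside; x along its length. To be left alone.
- hub: Pale grey plastic hub, 80 x 36 x 16 mm with three stubby ports along one long side (+y), lying on the drawer's floor in front of the chute. Origin: centre of its underside. To be left alone.
- drawer: Smoked oak drawer, fixed, 376 mm (x) by 680 mm (y) outside, floor 10 mm thick; front wall 45 mm and front panel 75 mm high (outer face at x = -206 mm), sides 55 mm, back wall 110 mm high. Origin: centre of its underside.

How it is judged:
By the outcome, as a careful person would: the job done as asked, in the order asked, and still so for the second after the job is handed in, with the robot touching nothing.
It also fails if it takes over 48 s, if anything falls off the work surface, if the arm or the gripper's body presses on something with over 40 N, if the wrist force passes 120 N, or if a joint passes its speed limit or range.

### The arm

A 6-joint arm with a two-finger parallel gripper is mounted at the origin on the work surface. World frame = base frame: x ahead of the robot, y to its left, z up, the work surface at z = 0. Lengths are in m, angles in rad, forces in N, time in s.
With the tool pointing down it reaches from about 0.35 to 0.775 m from the base axis. Payload 5.5 kg.
Tool frame: the origin (TCP) lies midway between the tips of the shut fingers; the grasp point (between the pads) lies grip_point_offset behind it (grip_point_offset is the distance from the TCP to the grasp point, in m); z points along the fingers, y is the direction in which the jaws open and shut (so a half turn about z gives the same grasp; the last joint's range is limited). The gripper opens to 85 mm and grips with 20 to 120 N. Pads are 22 mm wide; open, the fingers measure 114 mm over their backs; the gripper's body (76 mm by 85 mm) begins 54 mm behind the grasp point. The pads swing forward as they close: fully open they stand 13 mm farther back than shut.
Start: joints at [0.968, 0.313, 0.046, 1.304, 0, 1.431], TCP at [0.257, 0.515, 0.231] pointing down, gripper open.
Joint ranges: [-2.76, 2.76], [-0.86, 1.69], [-1.03, 1.26], [-2.2, 2.34], [-1.47, 1.5], [-3.14, 3.14]. Speed limits (rad/s): [2.57, 2.57, 3.14, 3.14, 3.14, 3.14].

### API

Orientations are given as a unit quaternion [w, x, y, z].
In Python, from workcell import * gives the robot as it stands.
- The arm moves only by the tool send_rows, never from a script. Its argument "series" is one flat list of numbers, 7 for each row, row after row: the shift along the tool's x, y, z in cm, then the turn, a rotation vector about the tool's x, y, z in degrees, then the opening, from 0 (shut) to 1 (fully open). A call has 1 to 10 rows; each row is the pose to reach, as a shift and turn from the pose commanded when the call began, along the tool's axes at that moment; what a row does not reach only later rows make up. A row lasts 1/12 s, in which the tool goes at most 41.7 mm and 7.16 degrees, less where a joint would pass 70% of its speed; a pose out of reach is approached as far as the arm can. A call with a gripper value outside its range is refused whole. The fingers move at their own pace and stop on an object; "newtons" is the grip in N (left out, the last holds). Time passes only in rows, so rows that repeat a pose let the fingers close. It gives the time, the measured TCP pose, the force and the opening at its end, in the units of the state.
- get_state(): the state, without advancing time (a new reading comes with each control period).
- read_camera(name): name is "side" or "top" or "wrist"; returns the picture (420x560x3 uint8, blue, green, red); there is no depth.
- camera_info(name): a dict with "K" (3x3 intrinsics, pixels), "xyz" and "attitude" of the camera in the world. Camera axes: x right, y down, z forward; pixel columns grow to the right and rows downward; lengths in m; the calibration is good to about 2 mm. A picture is of the moment at which its call begins: read the wrist's pose just before it. camera_info takes no time and is no camera call; for the wrist camera it gives the pose at the moment of the call.
- hand_in(): hands the job in, once; it reports no verdict.
Trained networks look in the newest picture that a camera, given by its name, has taken for a name from the list of things; names that differ only in an ending like _2 or _b are one class to them, and where a whole thing is asked for, a point or a joint stands for the part that bears it (a point fixed in the world has none). Each returns a list of dicts, best first, with "p" (0 to 1); they miss things now and then, are a little off and sometimes report something else, mostly with a low value. They report only what shows in the picture. A call takes as long as a camera call.
- silhouettes(camera, label): "pixels" (420x560 bool, what is visible of it) and "box" ([left, top, width, height] in pixels, round what is visible of it).
The state is a dict: "clock": time; "joint_pos": joint angles; "qvel": joint speeds; "tau": joint torques, N m; "tcp_pos": TCP position; "orientation": TCP orientation; "wrist_force": force on the tool from outside, world axes, zero at the start; "ft_torque": the same for the moment, N m; "finger_gap": finger opening in m.
Only numpy, scipy, OpenCV 4.12 (cv2) and the standard library are available. Lean on these libraries where they do the work, as an engineer would, in place of code of your own. Each camera call takes 0.05 s, during which the arm holds its last target. There are 200 camera calls.

## Working session

There is one attempt and no reset: what is moved stays moved. The work goes in short steps, Python scripts to look and compute and a tool call to move; the robot and the scene stay as the last step left them, time stands still between calls to the robot, and variables do not carry over. Pictures are saved under pics/ and viewed, about 8 in all and at most 12, crops included, and the job is handed in when it is done.

Besides the shell and the picture viewer there is one more tool, called as name(argument=value, ...) on one line, values as JSON. send_rows: Moves the arm, as the interface text tells. Its arguments: {"type":"object","properties":{"series":{"type":"array"},"newtons":{"type":"number"}},"required":["series"]}

```bash
mkdir -p pics; ls; python3 - <<'E'
from workcell import *
import cv2,numpy as np
s=get_state(); print(s)
a=read_camera("top");b=read_camera("side")
cv2.imwrite("pics/top1.png",a);cv2.imwrite("pics/side1.png",b)
for n in("top","side","wrist"):
  print(n,camera_info(n))
try: print(grip_point_offset)
except Exception as e: print(e)
E
```

```text
pics
{'clock': 0.0, 'joint_pos': array([9.68435844e-01, 3.14015436e-01, 4.49642305e-02, 1.30359785e+00,
       5.25984777e-07, 1.43118645e+00]), 'qvel': array([-3.61232019e-05,  6.94675893e-04, -3.75697809e-04, -1.51798782e-03,
       -9.76320925e-04,  1.56765460e-03]), 'tau': array([ 6.46738999e-05, -4.80624318e+01,  2.98532653e+01,  1.92243420e-02,
       -2.70103501e-04, -2.34168772e-05]), 'tcp_pos': array([0.25640394, 0.51408884, 0.23039429]), 'orientation': array([-3.36082726e-04,  2.29316298e-01,  9.73351518e-01, -8.63247153e-04]), 'wrist_force': array([ 0.46722829, -0.79702241,  0.62483829]), 'ft_torque': array([ 0.02043084, -0.00464252, -0.00113081]), 'finger_gap': 0.0850575596396662}
top {'K': array([[394.85750692,   0.        , 281.15203065],
       [  0.        , 394.85750692, 215.05472216],
       [  0.        ,   0.        ,   1.        ]]), 'xyz': array([ 0.43087134, -0.03397936,  0.93350754]), 'attitude': array([ 0.05098243, -0.70145467,  0.70961531, -0.04252341])}
side {'K': array([[542.45604848,   0.        , 276.93058555],
       [  0.        , 542.45604848, 201.20316896],
       [  0.        ,   0.        ,   1.        ]]), 'xyz': array([ 0.42978212, -0.60795396,  0.84606526]), 'attitude': array([-0.33871413,  0.93611851, -0.09010252,  0.02892076])}
wrist {'K': array([[291.80650411,   0.        , 284.85566838],
       [  0.        , 291.80650411, 208.41570247],
       [  0.        ,   0.        ,   1.        ]]), 'xyz': array([0.18751957, 0.54829027, 0.37249219]), 'attitude': array([0.1310755 , 0.84039506, 0.5197879 , 0.07984921])}
0.0187
```

View pics/top1.png

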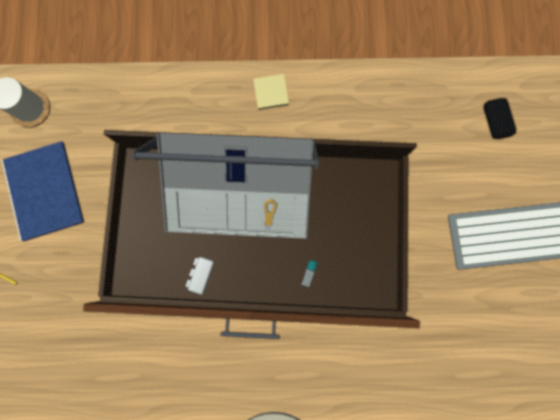

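View pics/side1.png

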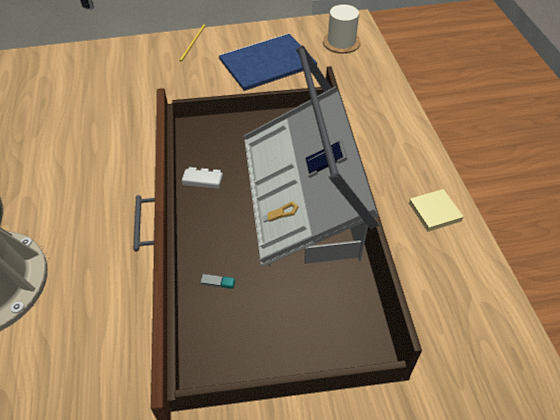

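Brass is in the right cup, so the left one is free. I'll take crops and masks to measure the chute's pose.

```bash
python3 - <<'E'
from workcell import *
import cv2,numpy as np
a=cv2.imread("pics/top1.png");b=cv2.imread("pics/side1.png")
cv2.imwrite("pics/topc.png",cv2.resize(a[125:250,130:330],None,fx=4,fy=4,interpolation=cv2.INTER_CUBIC))
cv2.imwrite("pics/sidec.png",cv2.resize(b[40:270,230:390],None,fx=2.6,fy=2.6,interpolation=cv2.INTER_CUBIC))
out={}
for c in("top","side"):
  for n in("front_lip","card_drive","chute","rail_mid","brass_drive"):
    for d in silhouettes(c,n)[:2]:
      m=d["pixels"]; 
      if m.sum()==0: continue
      q=cv2.boxPoints(cv2.minAreaRect(np.argwhere(m)[:,::-1].astype(np.float32)))
      print(c,n,round(d["p"],2),d["box"],m.sum(),q.round(1).tolist())
      out[c+"_"+n+"_%.2f"%d["p"]]=m
np.savez_compressed("masks.npz",**out)
E
```

```text
top front_lip 0.91 [180.0, 221.5, 113.5, 16.7] 530 [[178.89999389648438, 232.1999969482422], [179.10000610351562, 225.8000030517578], [293.20001220703125, 230.89999389648438], [292.8999938964844, 237.3000030517578]]
top card_drive 0.78 [225.4, 152.7, 19.8, 33.1] 514 [[226.0, 149.0], [245.0, 149.0], [245.0, 183.0], [226.0, 183.0]]
top chute 0.89 [134.2, 133.5, 187.6, 102.6] 14163 [[129.60000610351562, 230.60000610351562], [134.0, 130.3000030517578], [319.20001220703125, 138.5], [314.79998779296875, 238.8000030517578]]
top rail_mid 0.79 [132.9, 129.9, 183.3, 106.3] 13747 [[129.6999969482422, 229.8000030517578], [133.89999389648438, 131.3000030517578], [319.1000061035156, 139.3000030517578], [314.79998779296875, 237.89999389648438]]
top rail_mid 0.66 [303.0, 255.5, 17.2, 30.6] 228 [[301.20001220703125, 284.3999938964844], [309.5, 259.5], [317.8999938964844, 262.29998779296875], [309.6000061035156, 287.20001220703125]]
top brass_drive 0.7 [261.5, 197.2, 15.1, 30.8] 282 [[264.0, 199.0], [277.0, 199.0], [277.0, 230.0], [264.0, 230.0]]
side front_lip 0.74 [243.8, 143.4, 19.8, 102.9] 557 [[2
[... 583 characters left out ...]
, 216.39999389648438], [293.3999938964844, 199.8000030517578], [299.20001220703125, 211.39999389648438], [266.0, 228.0]]
side chute 0.58 [244.8, 42.7, 133.4, 223.8] 15638 [[232.60000610351562, 55.099998474121094], [353.0, 39.099998474121094], [381.79998779296875, 257.1000061035156], [261.5, 273.1000061035156]]
side rail_mid 0.78 [244.9, 49.5, 133.4, 218.6] 15749 [[233.39999389648438, 54.400001525878906], [354.5, 39.400001525878906], [381.5, 257.29998779296875], [260.3999938964844, 272.29998779296875]]
side brass_drive 0.84 [264.4, 202.8, 30.5, 19.0] 298 [[259.79998779296875, 214.0], [293.5, 201.6999969482422], [297.29998779296875, 212.3000030517578], [263.70001220703125, 224.60000610351562]]
```

View pics/topc.png

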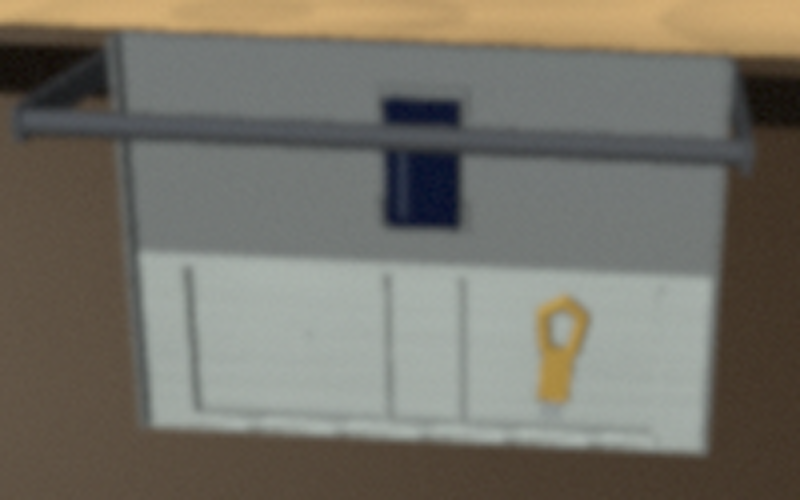

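View pics/sidec.png

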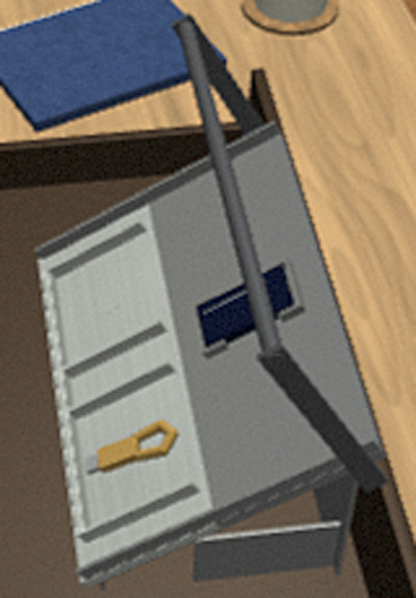

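```bash
cat > h.py <<'E'
from workcell import *
import cv2,numpy as np
from scipy.spatial.transform import Rotation as R
from scipy.optimize import least_squares
def rot(q): return R.from_quat(np.asarray(q)[[1,2,3,0]])
def proj(ci,P):
  p=rot(ci["attitude"]).inv().apply(np.atleast_2d(P)-ci["xyz"]); p=p@ci["K"].T
  return p[:,:2]/p[:,2:]
def chuteR(yaw): return R.from_euler("z",yaw)*R.from_euler("y",-np.pi/6)
def toworld(c,P): return chuteR(c[3]).apply(np.atleast_2d(P))+c[:3]
E
python3 - <<'E'
from h import *
L=[[185,20,10],[185,-20,10],[115,-20,10],[115,20,10],[194,164,125],[194,-164,125],[-6,160,6],[-6,-160,6]]
L=np.array(L)/1000
T=np.array([[383,98],[461,100],[460,228],[385,225],[17,122],[750,155],[147,427],[708,453]])/4+[130,125]
S=np.array([[287,262],[294,305],[207,348],[197,300],[182,22],[268,355],[38,250],[82,580]])/2.6+[230,40]
ct,cs=camera_info("top"),camera_info("side")
def res(c):
  W=toworld(c,L); return np.r_[proj(ct,W)-T,proj(cs,W)-S].ravel()
r=least_squares(res,[.5,0,.1,0],loss="soft_l1")
print(r.x, r.cost); print(res(r.x).reshape(2,8,2).round(1).tolist())
c=r.x; np.save("chute.npy",c)
for n,p in dict(recess=[.15,0,0],cupL=[.042,.075,0],lip=[0,0,0],rail=[.194,0,.125]).items(): print(n,toworld(c,p).round(4))
# drawer-floor sanity: triangulate card centre from both views
def ray(ci,px): 
  d=rot(ci["attitude"]).apply(np.linalg.inv(ci["K"])@[*px,1]); return ci["xyz"],d/np.linalg.norm(d)
(o1,d1),(o2,d2)=ray(ct,T[:4].mean(0)),ray(cs,S[:4].mean(0))
t=np.linalg.lstsq(np.c_[d1,-d2],o2-o1,rcond=None)[0]; print("tri",o1+t[0]*d1,o2+t[1]*d2,"model",toworld(c,[.15,0,.01]))
E
```

```text
[ 0.51731401  0.0771585   0.04385548 -0.06084681] 14.931168563572268
[[[0.1, 0.2], [-0.1, 0.5], [0.1, 0.9], [0.1, 0.8], [0.9, 0.2], [0.6, 0.3], [-0.8, -2.1], [0.2, -1.6]], [[-2.3, -0.5], [-0.6, -1.7], [-1.0, -1.7], [-0.7, 1.3], [0.9, 0.5], [2.4, 1.7], [1.3, -0.3], [1.1, -2.5]]]
recess [[0.647  0.0693 0.1189]]
cupL [[0.5582 0.1498 0.0649]]
lip [[0.5173 0.0772 0.0439]]
rail [[0.6226 0.0707 0.2491]]
tri [0.64459017 0.06996283 0.12472648] [0.64488775 0.06995037 0.12480351] model [[0.64198668 0.06956319 0.12751573]]
```

```bash
cat >> h.py <<'E'
c=np.load("chute.npy") if __import__("os").path.exists("chute.npy") else None
def toolR(c,tilt=0): # tool x down slope, y left, z into slope; tilt>0 leans the body down the slope
  return chuteR(c[3])*R.from_matrix(np.diag([-1.,1,-1]))*R.from_euler("y",tilt,degrees=True)
def rel(p,tilt=0,Rt=None):
  s=get_state(); Rc=rot(s["orientation"]); Rt=Rt or toolR(c,tilt)
  print("shift cm",(100*Rc.inv().apply(toworld(c,np.array(p)/1000)[0]-s["tcp_pos"])).round(2),"turn",np.degrees((Rc.inv()*Rt).as_rotvec()).round(2))
def where():
  s=get_state(); CR=chuteR(c[3]); Rc=rot(s["orientation"])
  print("t",round(s["clock"],2),"tcp in chute mm",(1000*CR.inv().apply(s["tcp_pos"]-c[:3])).round(1),"off",np.degrees((toolR(c).inv()*Rc).as_rotvec()).round(2),
   "F chute",CR.inv().apply(s["wrist_force"]).round(1),"gap",round(s["finger_gap"]*1000,1))
E
python3 -c "
from h import *
where();rel([100,0,120]); print(toolR(c).apply([[0,0,1]]), toolR(c,3).apply([[0,0,1]]))"
```

```text
t 0.6 tcp in chute mm [-154.5  420.7  305.7] off [ 6.02 29.59 22.5 ] F chute [-0.2 -0.1  1.2] gap 85.1
shift cm [-45.29 -26.46   3.36] turn [ -6.02 -29.59 -22.5 ]
[[ 0.4990747  -0.03040463 -0.8660254 ]] [[ 0.45315035 -0.02760683 -0.89100652]]
```

send_rows(series=[-2,-1.2,0.1,-0.3,-1.5,-1.1,1,-4.5,-2.6,0.3,-0.6,-3,-2.2,1,-7.5,-4.4,0.6,-1,-5,-3.8,1,-11,-6.4,0.8,-1.5,-7.2,-5.5,1,-14.5,-8.5,1.1,-1.9,-9.5,-7.2,1,-18,-10.5,1.3,-2.4,-11.8,-9,1,-21.5,-12.6,1.6,-2.9,-14,-10.7,1,-25,-14.6,1.9,-3.3,-16.3,-12.4,1,-28.5,-16.6,2.1,-3.8,-18.6,-14.2,1,-32,-18.7,2.4,-4.3,-20.9,-15.9,1])

```text
clock: 1.43
tcp_pos: [0.4605, 0.2029, 0.2079]
orientation: [0.186, 0.088, 0.979, -0.005]
wrist_force: [1.2, 0.5, 0.5]
finger_gap: 0.0854
```

```bash
python3 -c "
from h import *
where();rel([100,0,120])"
```

```text
t 1.43 tcp in chute mm [ 26.3 122.  174.2] off [1.68 8.5  6.49] F chute [ 1.3  0.6 -0.2] gap 85.4
shift cm [ -9.44 -11.1    4.52] turn [-1.68 -8.5  -6.49]
```

send_rows(series=[-2,-2.4,1,-0.4,-1.8,-1.4,1,-4,-4.7,1.9,-0.7,-3.6,-2.8,1,-6,-7,2.9,-1.1,-5.4,-4.1,1,-8,-9.4,3.8,-1.4,-7.2,-5.5,1,-9.2,-10.8,4.4,-1.6,-8.3,-6.3,1,-9.4,-11.1,4.5,-1.7,-8.5,-6.5,1,-9.4,-11.1,4.5,-1.7,-8.5,-6.5,1])

```text
clock: 2.02
tcp_pos: [0.542, 0.0757, 0.1965]
orientation: [0.257, 0.032, 0.966, -0.008]
wrist_force: [1.2, 0.7, -0.9]
finger_gap: 0.0852
```

```bash
python3 - <<'E'
from h import *
where()
ci=camera_info("wrist"); a=read_camera("wrist"); where()
import pickle; pickle.dump(ci,open("ci1.pkl","wb"))
cv2.imwrite("pics/w1raw.png",a)
for P in ([185,20,10],[185,-20,10],[115,-20,10],[115,20,10]):
  u=proj(ci,toworld(c,np.array(P)/1000))[0]; print(u.round(1)); cv2.circle(a,tuple(int(v) for v in u.round()),2,(0,0,255),-1)
for d in silhouettes("wrist","card_drive")[:1]:
  m=d["pixels"]; print(d["p"],d["box"],cv2.boxPoints(cv2.minAreaRect(np.argwhere(m)[:,::-1].astype(np.float32))).tolist())
cv2.imwrite("pics/w1.png",cv2.resize(a,(800,600)))
E
```

```text
t 2.02 tcp in chute mm [ 97.8   0.  119.9] off [0.09 0.23 0.25] F chute [ 0.6  0.7 -1.3] gap 85.2
t 2.07 tcp in chute mm [ 97.6   1.  120.1] off [0.04 0.24 0.2 ] F chute [-0.7  0.  -0.3] gap 85.1
[306.4 290.2]
[266.1 290.3]
[264.3 224.1]
[307.8 224. ]
0.6 [267.5, 224.3, 39.0, 66.3] [[266.0, 223.0], [308.0, 223.0], [308.0, 289.0], [266.0, 289.0]]
```

View pics/w1.png

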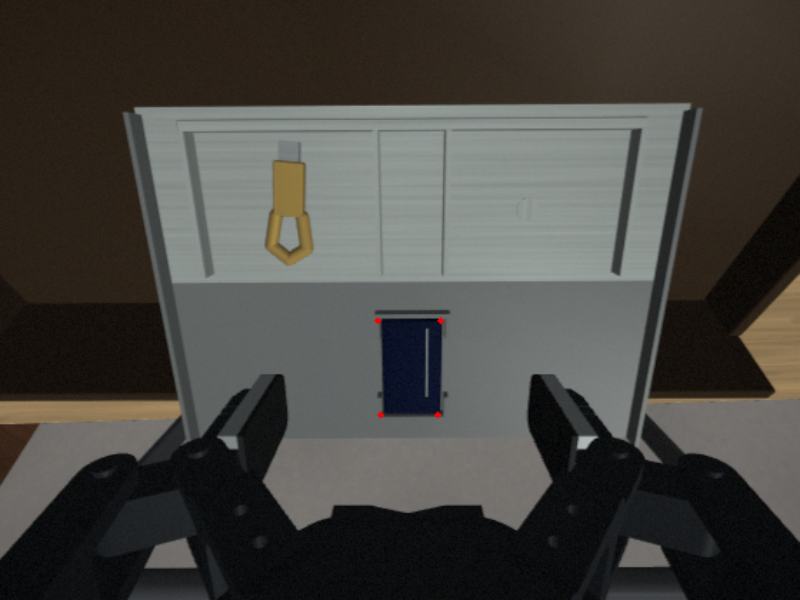

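```bash
python3 -c "
from h import *
rel([143,1.2,40],-3);rel([143,1.2,15],-3)"
```

```text
shift cm [-4.56 -0.03  8.01] turn [-0.01 -3.23 -0.13]
shift cm [-4.57 -0.03 10.51] turn [-0.01 -3.23 -0.13]
```

send_rows(series=[-0.6,0,1,0,-0.8,0,1,-1.7,0,2.8,0,-1.6,0,1,-2.9,0,5,0,-2.4,-0.1,1,-4,0,7,0,-3,-0.1,1,-4.5,0,8,0,-3.2,-0.1,1,-4.6,0,8.6,0,-3.2,-0.1,1,-4.6,0,9.2,0,-3.2,-0.1,1,-4.6,0,9.5,0,-3.2,-0.1,1,-4.6,0,9.5,0,-3.2,-0.1,1])

```text
clock: 2.87
tcp_pos: [0.6286, 0.0719, 0.1368]
orientation: [0.283, 0.029, 0.959, -0.009]
wrist_force: [0.0, -0.3, 0.4]
finger_gap: 0.0854
```

```bash
python3 - <<'E'
from h import *
where(); rel([143,1.2,2],-3)
ci=camera_info("wrist"); a=read_camera("wrist")
for P in ([185,20,10],[185,-20,10],[115,-20,10],[115,20,10]):
  u=proj(ci,toworld(c,np.array(P)/1000))[0]; cv2.circle(a,tuple(int(v) for v in u.round()),2,(0,0,255),-1)
cv2.imwrite("pics/w2.png",cv2.resize(a,(800,600)))
E
```

```text
t 2.87 tcp in chute mm [143.    1.5  24.8] off [ 0.01 -2.95 -0.01] F chute [ 0.3 -0.3  0.4] gap 85.4
shift cm [ 0.12 -0.03  2.28] turn [-0.01 -0.05  0.01]
```

View pics/w2.png

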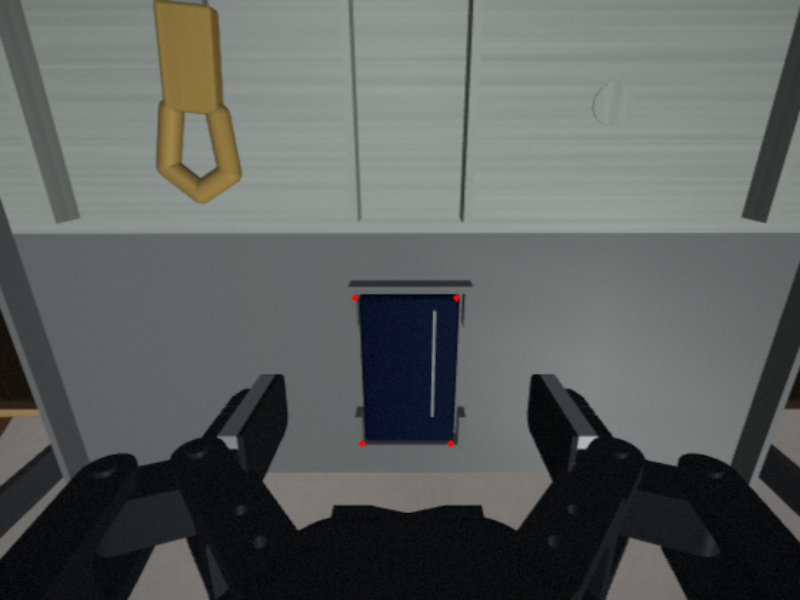

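send_rows(series=[0,0,0.7,0,0,0,1,0.1,0,1.5,0,0,0,1,0.1,0,2.1,0,0,0,1,0.1,0,2.2,0,0,0,0.8,0.1,0,2.2,0,0,0,0.65,0.1,0,2.2,0,0,0,0.55,0.1,0,2.2,0,0,0,0.55,0.1,0,2.2,0,0,0,0.55], newtons=25)

```text
clock: 3.58
tcp_pos: [0.6405, 0.0708, 0.1186]
orientation: [0.284, 0.029, 0.958, -0.009]
wrist_force: [1.1, 0.4, 0.1]
finger_gap: 0.0469
```

```bash
python3 - <<'E'
from h import *
where()
E
```

```text
t 3.58 tcp in chute mm [144.2   1.1   3.1] off [ 0.03 -3.04  0.02] F chute [ 0.9  0.5 -0.5] gap 46.9
```

send_rows(series=[0,0,0.1,0,0,0,0.55,0,0,0.1,0,0,0,0.55,0,0,0.2,0,0,0,0.55,0,0,0.2,0,0,0,0.55])

```text
clock: 3.92
tcp_pos: [0.6415, 0.0708, 0.1166]
orientation: [0.284, 0.029, 0.958, -0.009]
wrist_force: [-0.9, -0.5, 0.6]
finger_gap: 0.0471
```

```bash
python3 - <<'E'
from h import *
where()
E
```

```text
t 3.92 tcp in chute mm [144.1   1.2   0.8] off [ 0.03 -3.02  0.01] F chute [-0.4 -0.5  1. ] gap 47.1
```

send_rows(series=[0,0,0,0,0,0,0.5,0,0,0,0,0,0,0.45,0,0,0,0,0,0,0.35,0,0,0,0,0,0,0.3,0,0,0,0,0,0,0.3], newtons=40)

```text
clock: 4.33
tcp_pos: [0.6413, 0.0709, 0.1169]
orientation: [0.284, 0.029, 0.958, -0.009]
wrist_force: [-4.4, 0.3, 5.3]
finger_gap: 0.039
```

```bash
python3 - <<'E'
from h import *
where()
E
```

```text
t 4.33 tcp in chute mm [144.1   1.3   1.2] off [ 0.01 -3.03  0.  ] F chute [-1.2  0.1  6.8] gap 39.0
```

send_rows(series=[0,0,-0.2,0,0,0,0.3,0,0,-0.7,0,0,0,0.3,0,0,-1.4,0,0,0,0.3,0.1,0,-2.2,0,0,0,0.3,0.2,0,-3,0,0,0,0.3,0.2,0,-3,0,0,0,0.3])

```text
clock: 4.83
tcp_pos: [0.6229, 0.072, 0.1422]
orientation: [0.285, 0.029, 0.958, -0.009]
wrist_force: [0.9, 0.0, 0.1]
finger_gap: 0.0389
```

```bash
python3 - <<'E'
from h import *
where(); rel([50,76,31],-3)
ci=camera_info("wrist"); a=read_camera("wrist"); cv2.imwrite("pics/w3.png",cv2.resize(a,(800,600)))
E
```

```text
t 4.83 tcp in chute mm [140.7   1.2  32.4] off [ 0.02 -3.09  0.01] F chute [ 0.8  0.1 -0.4] gap 38.9
shift cm [ 9.07  7.48 -0.36] turn [-0.02  0.09 -0.01]
```

View pics/w3.png

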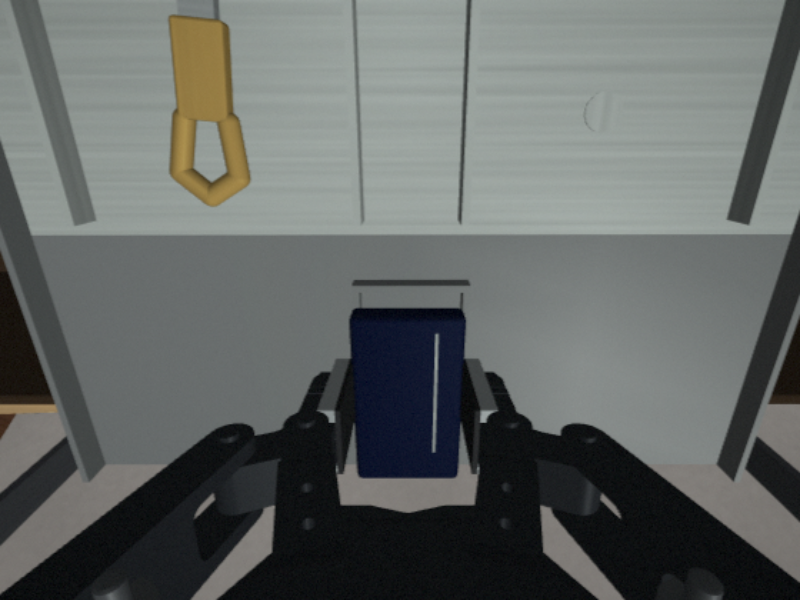

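send_rows(series=[0.6,0.5,0,0,0,0,0.3,1.8,1.4,0,0,0,0,0.3,3.2,2.6,0,0,0,0,0.3,4.6,3.8,0,0,0,0,0.3,6,5,0,0,0,0,0.3,7.4,6.2,0,0,0,0,0.3,8.6,7.1,0,0,0,0,0.3,9.2,7.5,0,0,0,0,0.3,9.2,7.5,0,0,0,0,0.3])

```text
clock: 5.63
tcp_pos: [0.5479, 0.1525, 0.0881]
orientation: [0.282, 0.028, 0.959, -0.009]
wrist_force: [-0.3, 0.0, -1.5]
finger_gap: 0.039
```

```bash
python3 - <<'E'
from h import *
where(); rel([42,76.2,5],-3); rel([42,76.2,1],-3)
ci=camera_info("wrist"); a=read_camera("wrist"); 
for P in ([0,22,0],[0,128,0],[85,22,12],[85,128,12],[0,75,0]):
  u=proj(ci,toworld(c,np.array(P)/1000))[0]; print(P,(u*800/560).round(0)); cv2.circle(a,tuple(int(v) for v in u.round()),2,(0,0,255),-1)
cv2.imwrite("pics/w4.png",cv2.resize(a,(800,600)))
E
```

```text
t 5.63 tcp in chute mm [44.6 77.  25.3] off [ 0.   -2.76 -0.14] F chute [-1.   0.  -1.1] gap 39.0
shift cm [ 0.36 -0.08  2.02] turn [ 0.   -0.24  0.14]
shift cm [ 0.38 -0.08  2.42] turn [ 0.   -0.24  0.14]
[0, 22, 0] [272. 248.]
[0, 128, 0] [537. 249.]
[85, 22, 12] [285. 442.]
[85, 128, 12] [523. 442.]
[0, 75, 0] [404. 249.]
```

View pics/w4.png

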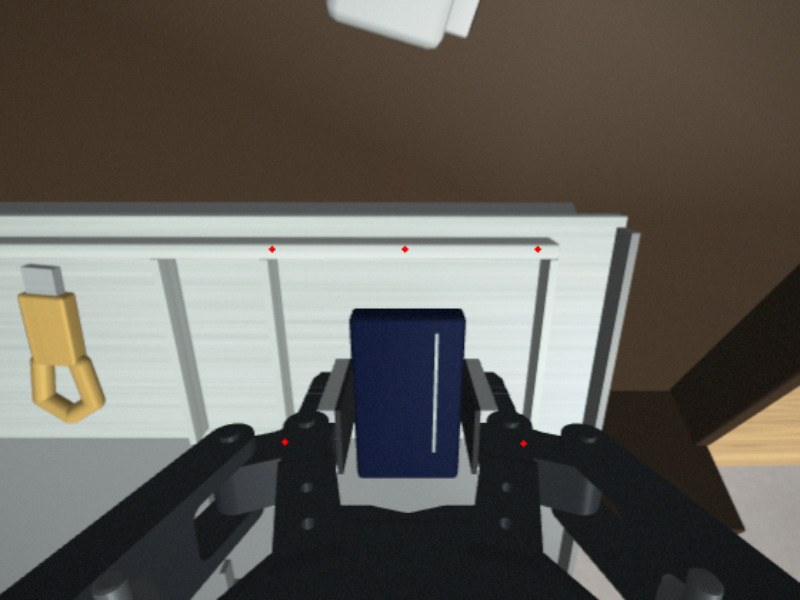

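send_rows(series=[0,0,0.4,0,0,0.1,0.3,0,0,0.9,0,-0.1,0.1,0.3,0.1,0,1.4,0,-0.2,0.1,0.3,0.1,0,1.8,0,-0.2,0.1,0.3,0.1,0,2.1,0,-0.2,0.1,0.3,0.1,0,2.2,0,-0.2,0.1,0.3,0.1,0,2.3,0,-0.2,0.1,0.3,0.1,0,2.3,0,-0.2,0.1,0.3])

```text
clock: 6.35
tcp_pos: [0.5628, 0.1505, 0.0705]
orientation: [0.286, 0.03, 0.958, -0.009]
wrist_force: [-0.0, 0.1, -0.1]
finger_gap: 0.0384
```

```bash
python3 -c "
from h import *
where()"
```

```text
t 6.35 tcp in chute mm [48.8 76.   2.6] off [ 0.03 -3.2   0.12] F chute [-0.1  0.1 -0. ] gap 38.4
```

send_rows(series=[0,0.1,0,0,0,-0.1,0.3,0,0.1,0.1,0,0.1,-0.1,0.3,0,0.1,0.15,0,0.1,-0.1,0.3,0,0.1,0.2,0,0.1,-0.1,0.3,0,0.1,0.2,0,0.1,-0.1,0.3])

```text
clock: 6.77
tcp_pos: [0.564, 0.1518, 0.0695]
orientation: [0.285, 0.029, 0.958, -0.009]
wrist_force: [-3.5, -0.8, 2.7]
finger_gap: 0.0387
```

```bash
python3 -c "
from h import *
where()"
```

```text
t 6.77 tcp in chute mm [49.3 77.3  1.2] off [ 0.01 -3.16  0.01] F chute [-1.6 -1.   4.1] gap 38.7
```

send_rows(series=[0.2,0,0,0,0,0,0.3,0.4,0,-0.02,0,0,0,0.3,0.6,0,-0.03,0,0,0,0.3,0.8,0,-0.05,0,0,0,0.3,1.0,0,-0.06,0,0,0,0.3,1.2,0,-0.07,0,0,0,0.3,1.2,0,-0.07,0,0,0,0.3,1.2,0,-0.07,0,0,0,0.3])

```text
clock: 7.43
tcp_pos: [0.554, 0.1524, 0.0637]
orientation: [0.286, 0.029, 0.958, -0.009]
wrist_force: [-0.2, -0.4, 6.4]
finger_gap: 0.039
```

```bash
python3 -c "
from h import *
where()"
```

```text
t 7.43 tcp in chute mm [37.7 77.3  1.2] off [ 0.01 -3.21  0.02] F chute [ 3.  -0.4  5.7] gap 39.0
```

send_rows(series=[0.1,0,0,0,0,0,0.3,0.2,0,-0.01,0,0,0,0.3,0.3,0,-0.02,0,0,0,0.3,0.3,0,-0.02,0,0,0,0.3])

```text
clock: 7.77
tcp_pos: [0.5514, 0.1526, 0.0623]
orientation: [0.286, 0.029, 0.958, -0.009]
wrist_force: [-0.6, -0.6, 5.6]
finger_gap: 0.0386
```

```bash
python3 -c "
from h import *
where()"
```

```text
t 7.77 tcp in chute mm [34.7 77.4  1.2] off [ 0.01 -3.21  0.02] F chute [ 2.3 -0.6  5.1] gap 38.6
```

send_rows(series=[0.1,0,0,0,0,0,0.3,0.1,0,0,0,0,0,0.3,0.2,0,-0.01,0,0,0,0.3,0.2,0,-0.01,0,0,0,0.3])

```text
clock: 8.1
tcp_pos: [0.5498, 0.1527, 0.0613]
orientation: [0.286, 0.029, 0.958, -0.009]
wrist_force: [-0.4, -0.9, 6.1]
finger_gap: 0.0387
```

```bash
python3 -c "
from h import *
where()"
```

```text
t 8.1 tcp in chute mm [32.8 77.4  1.2] off [ 0.01 -3.22  0.02] F chute [ 2.7 -1.   5.5] gap 38.7
```

send_rows(series=[0.1,0,0,0,0,0,0.3,0.1,0,0,0,0,0,0.3,0.1,0,0,0,0,0,0.3])

```text
clock: 8.35
tcp_pos: [0.5492, 0.1528, 0.061]
orientation: [0.286, 0.029, 0.958, -0.009]
wrist_force: [0.5, 0.6, 7.4]
finger_gap: 0.0385
```

send_rows(series=[0.1,0,-0.01,0,0,0,0.3,0.1,0,-0.01,0,0,0,0.3,0.1,0,-0.01,0,0,0,0.3])

```text
clock: 8.6
tcp_pos: [0.5481, 0.1528, 0.0604]
orientation: [0.286, 0.029, 0.958, -0.009]
wrist_force: [0.2, 0.1, 6.7]
finger_gap: 0.0388
```

```bash
python3 -c "
from h import *
where()"
```

```text
t 8.6 tcp in chute mm [30.9 77.4  1.2] off [ 0.01 -3.22  0.02] F chute [3.5 0.1 5.7] gap 38.8
```

send_rows(series=[0.1,0,0,0,0,0,0.3,0.1,0,0,0,0,0,0.3,0.1,0,0,0,0,0,0.3])

```text
clock: 8.85
tcp_pos: [0.5477, 0.1529, 0.0601]
orientation: [0.286, 0.029, 0.958, -0.009]
wrist_force: [-0.4, -0.4, 6.2]
finger_gap: 0.0388
```

```bash
python3 -c "
from h import *
where()"
```

```text
t 8.85 tcp in chute mm [30.3 77.4  1.2] off [ 0.01 -3.26  0.03] F chute [ 2.8 -0.4  5.6] gap 38.8
```

send_rows(series=[0.1,0,-0.01,0,0,0,0.3,0.1,0,-0.01,0,0,0,0.3,0.1,0,-0.01,0,0,0,0.3])

```text
clock: 9.1
tcp_pos: [0.5476, 0.1529, 0.0601]
orientation: [0.287, 0.03, 0.958, -0.009]
wrist_force: [6.0, -0.3, 4.1]
finger_gap: 0.0387
```

```bash
python3 -c "
from h import *
where()
a=read_camera('wrist'); cv2.imwrite('pics/w5.png',cv2.resize(a,(800,600)))"
```

```text
t 9.1 tcp in chute mm [30.4 77.4  1.3] off [ 0.01 -3.34  0.05] F chute [7.2 0.1 0.5] gap 38.7
```

View pics/w5.png

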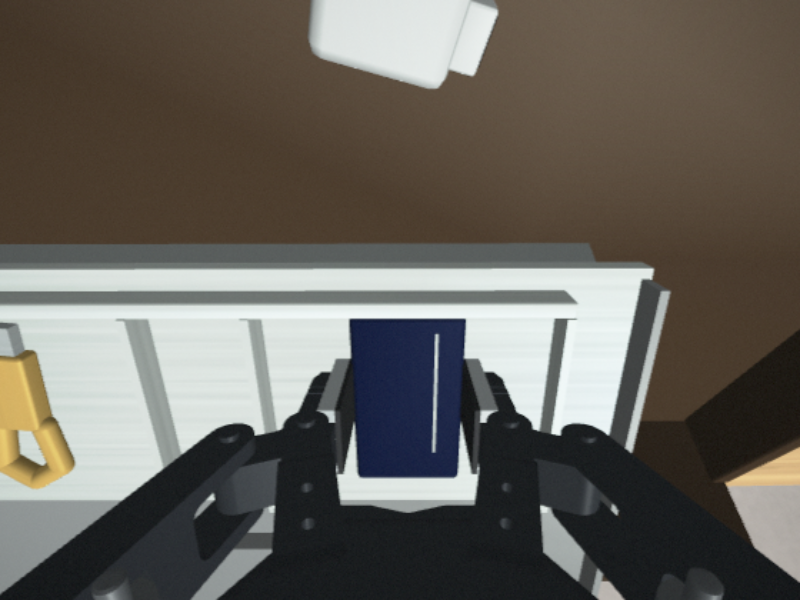

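send_rows(series=[0.03,0,0.01,0,0,0,0.3,0.04,0,0.02,0,0,0,0.3,0.04,0,0.02,0,0,0,0.3])

```text
clock: 9.4
tcp_pos: [0.5476, 0.1529, 0.0601]
orientation: [0.287, 0.03, 0.957, -0.009]
wrist_force: [4.5, 0.2, 6.4]
finger_gap: 0.0388
```

```bash
python3 -c "
from h import *
where()"
```

```text
t 9.4 tcp in chute mm [30.3 77.4  1.2] off [ 0.01 -3.38  0.05] F chute [7.1 0.5 3.3] gap 38.8
```

send_rows(series=[0.04,0,0,0,0,0,0.3,0.08,0,0,0,0,0,0.3,0.08,0,0,0,0,0,0.3])

```text
clock: 9.65
tcp_pos: [0.5476, 0.1529, 0.0601]
orientation: [0.288, 0.03, 0.957, -0.009]
wrist_force: [5.3, -1.1, 7.9]
finger_gap: 0.0389
```

```bash
python3 -c "
from h import *
where()"
```

```text
t 9.65 tcp in chute mm [30.3 77.4  1.2] off [ 0.02 -3.45  0.07] F chute [ 8.6 -0.8  4.1] gap 38.9
```

Close to 10 N; a little more, then hold for about half a second.

send_rows(series=[0.06,0,0,0,0,0,0.3,0.1,0,0,0,0,0,0.3,0.1,0,0,0,0,0,0.3])

```text
clock: 9.9
tcp_pos: [0.5476, 0.1529, 0.0602]
orientation: [0.288, 0.03, 0.957, -0.009]
wrist_force: [6.4, -1.4, 7.0]
finger_gap: 0.0391
```

send_rows(series=[0,0,0,0,0,0,0.3,0,0,0,0,0,0,0.3,0,0,0,0,0,0,0.3,0,0,0,0,0,0,0.3])

```text
clock: 10.23
tcp_pos: [0.5476, 0.1529, 0.0601]
orientation: [0.288, 0.03, 0.957, -0.009]
wrist_force: [7.7, -1.6, 7.0]
finger_gap: 0.0383
```

```bash
python3 -c "
from h import *
where()"
```

```text
t 10.23 tcp in chute mm [30.3 77.4  1.3] off [ 0.03 -3.53  0.09] F chute [10.2 -1.1  2.1] gap 38.3
```

send_rows(series=[0,0,0,0,0,0,0.3,0,0,0,0,0,0,0.3,0,0,0,0,0,0,0.3,0,0,0,0,0,0,0.3,0,0,0,0,0,0,0.5,0,0,0,0,0,0,0.55,0,0,0,0,0,0,0.6,0,0,0,0,0,0,0.6,0,0,0,0,0,0,0.6])

```text
clock: 10.98
tcp_pos: [0.5426, 0.1527, 0.056]
orientation: [0.284, 0.029, 0.958, -0.009]
wrist_force: [-0.2, 0.1, 0.1]
finger_gap: 0.0513
```

```bash
python3 -c "
from h import *
where()"
```

```text
t 10.98 tcp in chute mm [23.9 77.   0.2] off [ 0.04 -2.96 -0.02] F chute [-0.1  0.1  0.2] gap 51.3
```

send_rows(series=[0,0,-0.3,0,0,0,0.6,0,0,-1,0,0,0,0.6,0,0,-2.2,0,0,0,0.6,0,0,-3.6,0,0,0,0.6,0,0,-5.2,0,0,0,0.6,0.5,0,-7,0,0,0,0.8,1,0,-8.5,0,0,0,1,1,0,-9,0,0,0,1,1,0,-9,0,0,0,1])

```text
clock: 11.73
tcp_pos: [0.4866, 0.1568, 0.1288]
orientation: [0.286, 0.029, 0.958, -0.008]
wrist_force: [0.1, 0.2, 0.6]
finger_gap: 0.0852
```

```bash
python3 - <<'E'
from h import *
where()
a=read_camera('wrist'); b=read_camera("side")
b=cv2.resize(b[90:260,230:370],None,fx=3.5,fy=3.5,interpolation=cv2.INTER_CUBIC)[:420]
o=np.zeros((600,800,3),np.uint8); o[:420,:b.shape[1]]=b; cv2.imwrite('pics/w6.png',cv2.resize(a,(800,600))); cv2.imwrite("pics/s6.png",b)
E
```

```text
t 11.73 tcp in chute mm [11.7 77.6 91.3] off [-0.04 -3.26 -0.  ] F chute [0.4 0.2 0.4] gap 85.2
```

View pics/w6.png

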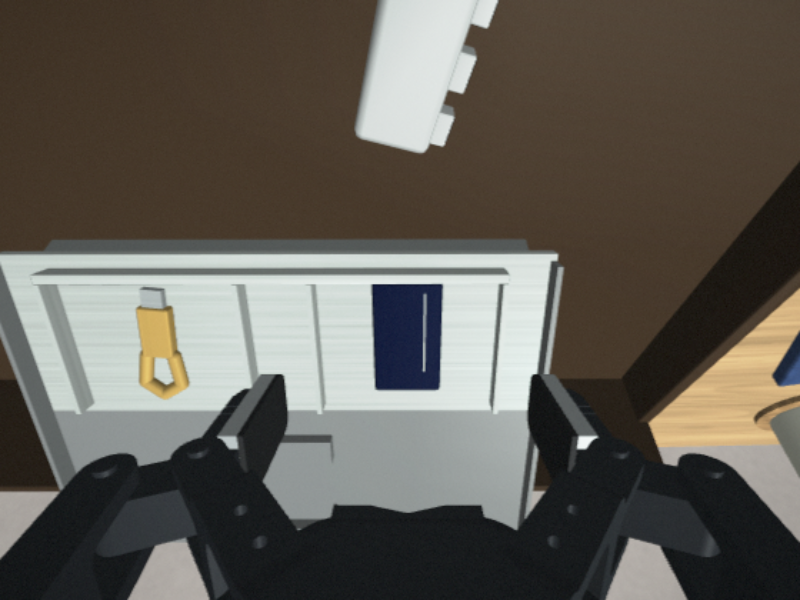

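View pics/s6.png

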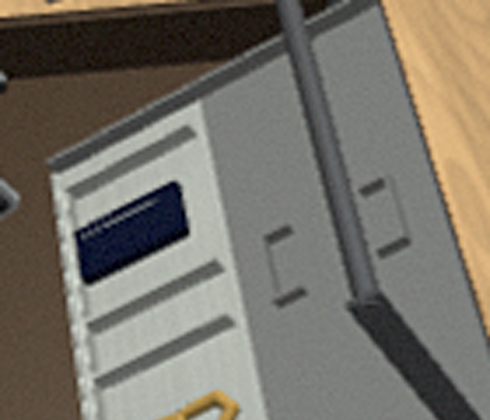

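The card lies flush against the lip at rows 285-389, with 56 px clear on its left and 58 px on its right. The brass drive and the hub are undisturbed, and the gripper is clear.

```bash
python3 -c "
from workcell import *
print(hand_in())"
```

```text
the job is handed in; nothing more can be done
None
```

The card drive is now in the left cup, which was the free one, and I handed the job in with the robot's clock at about 12 s of the 48 s allowed.

- **Lift and placing:** I gripped the card square to the slope at about 40 N and lifted it out of the recess under the rail. I laid it on the slope in the cup and slid it down to the front lip.
- **Push:** The push was built up to about 10.2 N along the slope and held for roughly 0.6 s. I then released the card and withdrew the gripper about 90 mm.
- **Last pictures:** The card lies lengthways and looks flat, with its lower edge flush on the lip. It is centred in the cup to within about 1 mm. The recess is empty, and the brass drive and hub look untouched.
- **Last readings:** With the gripper withdrawn, the force reading was close to zero.

**Disagreements and gaps:**
- The wrist camera put the chute 2 to 4 mm away from my fit from the top and side cameras. I used the wrist view for centring and contact force for the lip.
- I did not look at the stick drive again at the end, but the arm never went near it.

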